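Fit a new igniter plug in the glass furnace burner

TASK

Lift the cover plate off its two pins on the grey burner housing and lay it flat, wholly on the cork pad. Then take the new igniter plug (red wing grip, white stem) out of the wooden stand, lower it down the deep well, press it gently against the spring contact while turning it clockwise until you feel it drop into the thread, and screw it fully home to its stop so that it stays down when let go. Do not ram or force the plug, and leave the old black plug and the other things on the bench where they are.

Things in the scene. Friction and masses are not known exactly. Their poses are not given: they have to be found in the camera images.
- housing: grey burner housing, fixed, 130 (x) x 110 (y) x 95 mm high, origin at the centre of its underside, z up. A round well, 42 mm across, opens in its centre, with a steel lip 3 mm above the top. Two brass pins, 8 mm thick and 16 mm tall, stand on its top at x = +46 and -46 mm.
- well_mouth (a point): centre of the well's mouth, level with the steel lip, 98 mm above the housing's origin; axes as the housing's
- thread_ledge (a point): on the well's axis at the top of its hidden brass three-start thread: a flat ledge 40 mm above the housing's origin, 58 mm below the lip, with a 23 mm hole and three gaps of 40 degrees, 120 degrees apart. Which way the gaps are turned is unknown and not shown by this point, so feel for them. The thread slips round in its seat at 0.4 Nm. The plug's origin is 8.5 mm below this point while its lugs lie on the ledge.
- spring_contact (a point): on the well's axis, 36 mm above the housing's origin: top of the free spring contact (250 N/m, 2 N preload; this point does not move). It pushes the plug's nose up with about 3 N when the lugs lie on the ledge and 6 to 7 N when home, more than the plug weighs, so press the plug down while turning it.
- home (a point): on the well's axis, 17.5 mm above the housing's origin: where the plug's origin is when screwed home against the stop. After the drop through the gaps (origin 15 to 20.5 mm above the housing's origin) turn on clockwise, seen from above, about 60 to 85 degrees: the lugs run under the sloping ledge, which draws the plug down. Let go too early it rises.
- cover: loose aluminium cover plate, 120 (x) x 80 (y) x 6 mm thick, origin at the centre of its underside, lying on the well's lip with two 11 mm holes (x = +46 and -46 mm) over the pins. A black upright bar handle stands on its middle: 44 mm along x, 14 mm thick along y, from 6 to 38 mm above the origin. 0.22 kg.
- plug: the new igniter plug, loose, standing in one of the stand's two holes; 123 mm long, about 0.16 kg. Origin at the tip of its nose, z up along its axis. Nose 19 mm thick; three round lugs, 7 mm thick, centred 12 mm above the origin, 120 degrees apart (one along +x), reaching 18.5 mm from the axis; steel collar 39 mm across from 38 to 63 mm; white stem, red wing grip.
- plug_grip (a point): centre of the plug's red wing grip, on its axis 109 mm above its origin; the grip is 50 mm long (x), 14 mm thick (y), 28 mm high (z); axes as the plug's. When home the grip's top stands 42 mm above the lip.
- old_plug: the old plug, same shape and size, wholly dark with a black grip, standing in the stand's other hole; leave it there
- stand: fixed pale wooden stand, 170 (x) x 74 (y) x 45 mm high, origin at the centre of its underside; two holes of 41 mm at x = +45 and -45 mm, 35 mm deep, hole floor 10 mm above the origin
- pad: fixed cork pad, 200 (x) x 170 (y) x 4 mm thick, origin at the centre of its underside
- tumbler: thick green glass tumbler, 72 mm across, 85 mm high, origin at the centre of its underside; leave alone
- block_mould: dark wooden shaping block 100 x 55 x 45 mm with a round handle along its -x, 90 mm long; origin under the block's centre; leave alone
- oil: white plastic bottle, 56 mm across, 130 mm high, origin at the centre of its underside; leave alone
Mind the look-alikes: they are no part of the job. Leave any green look-alike of the plug alone.

How it is judged:
By the outcome, as a careful person would: the job done as asked, in the order asked, and still so for the second after the job is handed in, with the robot touching nothing.
It also fails if it takes over 72 s, if anything falls off the work surface, if the arm or the gripper's body presses on something with over 40 N, if the wrist force passes 120 N, or if a joint passes its speed limit or range.

ROBOT

A 7-joint arm with a two-finger parallel gripper is mounted at the origin on the work surface. World frame = base frame: x ahead of the robot, y to its left, z up, the work surface at z = 0. Lengths are in m, angles in rad, forces in N, time in s.
With the tool pointing down it reaches from about 0.4 to 0.85 m from the base axis. Payload 10.4 kg.
Tool frame: the origin (TCP) lies midway between the tips of the shut fingers; the grasp point (between the pads) lies 19 mm behind it; z points along the fingers, y is the direction in which the jaws open and shut (so a half turn about z gives the same grasp; the last joint's range is limited). The gripper opens to 87 mm and grips with 3 to 60 N. Pads are 19 mm wide; open, the fingers measure 117 mm over their backs; the gripper's body (75 mm by 190 mm) begins 51 mm behind the grasp point.
Start: joints at [1.114, 0.332, -0.065, 1.46, 0.022, 1.35, -0.088], TCP at [0.263, -0.567, 0.201] pointing down, gripper open.
Joint ranges: [-2.6, 2.6], [-0.5, 2.12], [-1.47, 1.34], [0.16, 2.42], [-1.27, 4.41], [0.06, 2.06], [-2.6, 2.6]. Speed limits (rad/s): [2.22, 2.22, 2.79, 2.79, 3.14, 3.14, 3.14].

INTERFACE

Orientations are given as a unit quaternion [x, y, z, w].
In Python, from cell import get_obs, viewer, sign_off gives the robot as it stands.
- The arm moves only by the shell command python3 -m inch 'ROWS' [FORCE]. ROWS is JSON, a list of rows, each an object of numbers: "x", "y", "z": the shift along the world's x, y, z in m; "spin": the turn about the world's z in rad; "gripper": the opening, from -1 (shut) to 1 (fully open). A call has 1 to 20 rows; each row is the pose to reach, as a shift and turn from the pose commanded when the call began; what a row does not reach only later rows make up. A row lasts 1/10 s, in which the tool goes at most 50 mm and 8.59 degrees, less where a joint would pass 70% of its speed; a pose out of reach is approached as far as the arm can. A call with a gripper value outside its range is refused whole. The fingers move at their own pace and stop on an object; FORCE is the grip in N (left out, the last holds). Time passes only in rows, so rows that repeat a pose let the fingers close. It gives the time, the measured TCP pose, the force and the opening at its end, in the units of the state.
- get_obs(): the state, without advancing time (a new reading comes with each control period).
- viewer.camera(name): name is "side" or "top" or "wrist"; returns (picture, depth): 420x560x3 uint8, red, green, blue; 420x560 float32, m along the optical axis (not along the pixel's ray), 0 where there is no reading.
- viewer.camera_params(name): a dict with "K" (3x3 intrinsics, pixels), "D" ([k1, k2, p1, p2, k3] as OpenCV has them; the pictures are not rectified), "position" and "attitude" of the camera in the world; the wrist camera has in their place "tool_from_camera" (4x4, takes a point from camera to tool coordinates, whose origin is the TCP and whose axes are the flange's). Camera axes: x right, y up, looking along -z (the intrinsics and any distortion apply to the point x, -y, -z); pixel columns grow to the right and rows downward; lengths in m; the calibration is good to about 2 mm. A picture is of the moment at which its call begins: read the wrist's pose just before it. camera_params takes no time and is no camera call.
- sign_off(): hands the job in, once; it reports no verdict.
The state is a dict: "clock": time; "qpos": joint angles; "qvel": joint speeds; "effort": joint torques, N m; "tool_pos": TCP position; "tool_rot": TCP orientation; "wrist_force": force on the tool from outside, world axes, zero at the start; "wrist_torque": the same for the moment, N m; "gripper_width": finger opening in m.
Only numpy, scipy, OpenCV 4.12 (cv2) and the standard library are available. Lean on these libraries where they do the work, as an engineer would, in place of code of your own. Each camera call takes 0.05 s, during which the arm holds its last target.

## Working session

There is one attempt and no reset: what is moved stays moved. The work goes in short steps, Python scripts to look and compute and a shell command to move; the robot and the scene stay as the last step left them, time stands still between calls to the robot, and variables do not carry over. Pictures are saved under pics/ and viewed, and the job is handed in when it is done.

```bash
ls; mkdir -p pics
python3 - <<'E'
from cell import get_obs, viewer
import cv2
o=get_obs();print({k:o[k] for k in o})
for n in("side","top","wrist"):
    p,d=viewer.camera(n);cv2.imwrite(f"pics/a_{n}.png",p[:,:,::-1]);print(n,viewer.camera_params(n))
    import numpy as np;np.savez(f"a_{n}.npz",p=p,d=d)
E
```

```text
pics
{'clock': 0.0, 'qpos': array([ 1.11441212,  0.33289688, -0.06472702,  1.46097419,  0.02160903,
        1.34989427, -0.08849623]), 'qvel': array([ 1.00453715e-03, -1.48877635e-04, -1.12589265e-03, -1.24193675e-03,
       -4.40742783e-04,  2.89196667e-05,  1.94817088e-03]), 'effort': array([-1.75405632e-03, -6.23254108e+01,  2.36918457e-02, -3.89905894e+01,
       -6.13613147e-02,  3.95072834e-02,  1.35726013e-04]), 'tool_pos': array([ 0.26251371, -0.5667168 ,  0.19982272]), 'tool_rot': array([ 9.76565003e-01,  2.15221398e-01, -1.92427602e-04, -7.12767954e-04]), 'wrist_force': array([-0.46534905, -0.10960994, -0.41996368]), 'wrist_torque': array([ 0.00150894, -0.06163578, -0.0165445 ]), 'gripper_width': 0.08662999855916904}
side {'K': array([[403.26988995,   0.        , 277.29065216],
       [  0.        , 403.26988995, 214.90629954],
       [  0.        ,   0.        ,   1.        ]]), 'D': array([-0.0460684,  0.       ,  0.       ,  0.       ,  0.       ]), 'position': array([0.22729532, 0.54145599, 0.88389571]), 'attitude': array([-0.08136591,  0.33422243,  0.91071887, -0.22861
[... 291 characters left out ...]
146,  1.54912737]), 'attitude': array([ 0.06302785, -0.05218681, -0.702612  ,  0.70685247])}
wrist {'K': array([[293.91410182,   0.        , 281.75861812],
       [  0.        , 293.91410182, 210.98997314],
       [  0.        ,   0.        ,   1.        ]]), 'D': array([-0.02530679,  0.        ,  0.        ,  0.        ,  0.        ]), 'tool_from_camera': array([[ 1.28730838e-03,  9.69937085e-01,  2.43352408e-01,
         6.70469811e-02],
       [ 9.99998859e-01, -1.44097129e-03,  4.53435301e-04,
        -5.68575065e-04],
       [ 7.90467546e-04,  2.43351547e-01, -9.69937833e-01,
        -1.82578608e-01],
       [ 0.00000000e+00,  0.00000000e+00,  0.00000000e+00,
         1.00000000e+00]])}
```

View pics/a_top.png

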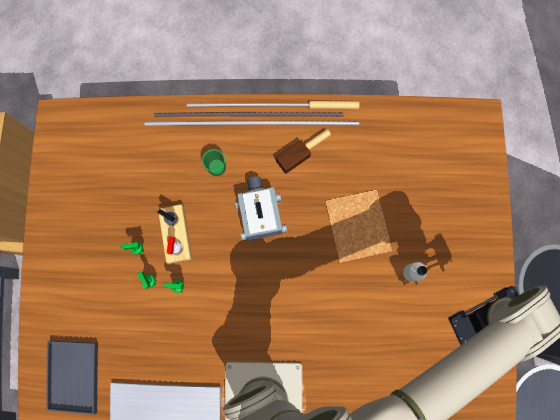

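View pics/a_side.png

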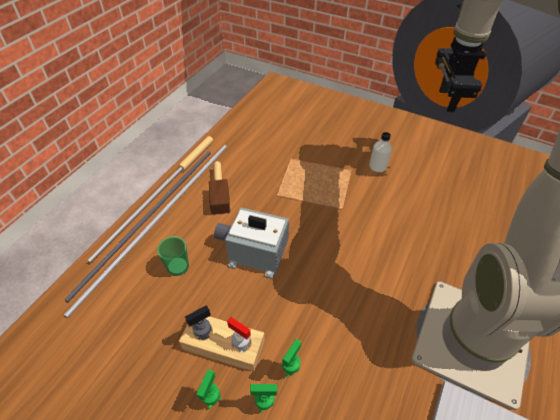

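View pics/a_wrist.png

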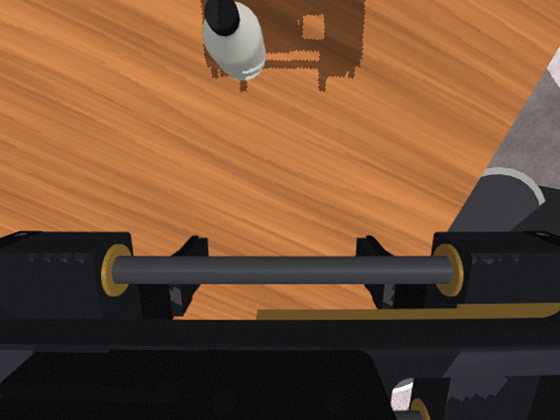

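The top view shows the housing with its cover at (262,212), handle at (259,209), and the cork pad at (358,225). The stand is at (174,232): a red grip with white at (172,245), a black grip at (169,217), and three green look-alikes off the stand at (132,247), (147,280) and (175,285). The oil bottle is at (416,272), the tumbler at (213,161) and the mould block at (293,154). The red grip is the plug that fits the description. Next I'll measure and confirm it in a crop.

```bash
cat > h.py <<'E'
import numpy as np,cv2
from scipy.spatial.transform import Rotation as R
from cell import get_obs, viewer
def cam(n,o=None):
    c=viewer.camera_params(n);K=np.array(c['K']);D=np.array(c['D'])
    if n=='wrist':
        T=np.eye(4);T[:3,:3]=R.from_quat(o['tool_rot']).as_matrix();T[:3,3]=o['tool_pos']
        T=T@c['tool_from_camera']
        return K,D,T[:3,:3],T[:3,3]
    return K,D,R.from_quat(c['attitude']).as_matrix(),np.array(c['position'])
def ray(C,uv):
    K,D,Rm,t=C
    uv=np.asarray(uv,float).reshape(-1,1,2)
    n=cv2.undistortPoints(uv,K,D).reshape(-1,2)
    d=np.c_[n[:,0],-n[:,1],-np.ones(len(n))]
    return d@Rm.T,t
def plane(C,uv,z):
    d,t=ray(C,uv);return t+d*((z-t[2])/d[:,2])[:,None]
def cloud(C,dep):
    H,W=dep.shape;u,v=np.meshgrid(np.arange(W),np.arange(H))
    d,t=ray(C,np.c_[u.ravel(),v.ravel()])
    P=t+d*dep.ravel()[:,None];P[dep.ravel()==0]=np.nan
    return P.reshape(H,W,3)
def proj(C,P):
    K,D,Rm,t=C
    q=(np.atleast_2d(P)-t)@Rm; q=q*[1,-1,-1]
    return cv2.projectPoints(q,np.zeros(3),np.zeros(3),K,D)[0].reshape(-1,2)
def rect(P):
    return cv2.minAreaRect((np.asarray(P)[:,:2]*1000).astype(np.float32))
E
python3 - <<'E'
from h import *
for n in('top','side'):
    f=np.load(f'a_{n}.npz');p=f['p'];C=cam(n);P=cloud(C,f['d']);z=P[...,2]
    hsv=cv2.cvtColor(p,cv2.COLOR_RGB2HSV);h,s,v=hsv[...,0].astype(int),hsv[...,1],hsv[...,2]
    red=((h<6)|(h>174))&(s>180)&(v>90)&(z>.02)
    for nm,lo,hi in(('red',0,1),):
        q=P[red];print(n,nm,len(q),q.mean(0),np.percentile(q[:,2],[5,50,95]),rect(q[q[:,2]>np.percentile(q[:,2],95)-.006]))
    # cover: z 0.1-.108 
    x,y=P[...,0],P[...,1]
    near=(x>.4)&(x<.8)&(abs(y-0)<.2)
    m=near&(z>.095)&(z<.112)&(v>120)&(s<60);print('cover',m.sum(),np.nanmedian(z[m]),rect(P[m]))
    m=near&(z>.128)&(z<.15);print('handle',m.sum(),np.nanmedian(z[m]),rect(P[m]),P[m].mean(0))
    np.save(f'c_{n}.npy',P)
f=np.load('a_top.npz')['p'];g=np.load('a_side.npz')['p']
a=cv2.resize(f[170:310,110:320],None,fx=3.8,fy=3.8,interpolation=2)
cv2.imwrite('pics/b1.png',a[:,:,::-1])
a=cv2.resize(g[200:412,160:320],None,fx=2.8,fy=2.8,interpolation=2)
cv2.imwrite('pics/b2.png',a[:,:,::-1])
E
```

```text
top red 101 [0.45691998 0.26621409 0.12787202] [0.11632946 0.13170975 0.13607571] ((457.065673828125, 265.8994140625), (14.59894847869873, 44.485755920410156), 83.96996307373047)
cover 1209 0.10226631875733805 ((559.64453125, 12.514518737792969), (130.26478576660156, 109.5721206665039), 11.271846771240234)
handle 74 0.13456535256448887 ((560.456298828125, 12.621578216552734), (44.19676208496094, 13.46919059753418), 11.78360366821289) [0.55989778 0.01233352 0.13465813]
side red 233 [0.4554645  0.27080847 0.12795634] [0.11445868 0.13066764 0.13371089] ((457.3832092285156, 268.4262390136719), (14.959362030029297, 48.918575286865234), 81.88758087158203)
cover 1184 0.10305399334109033 ((561.2608642578125, 14.7860107421875), (129.93209838867188, 109.70943450927734), 10.861903190612793)
handle 106 0.13455580219382118 ((561.4263305664062, 13.250348091125488), (44.63430404663086, 14.942997932434082), 12.489849090576172) [0.56054911 0.01432757 0.13401908]
```

```bash
ls pics
```

```text
a_side.png
a_top.png
a_wrist.png
b1.png
b2.png
```

View pics/b1.png

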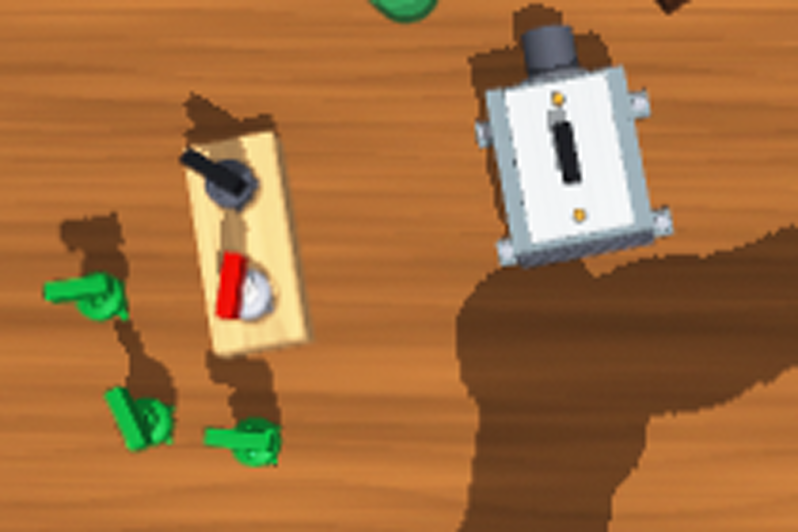

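View pics/b2.png

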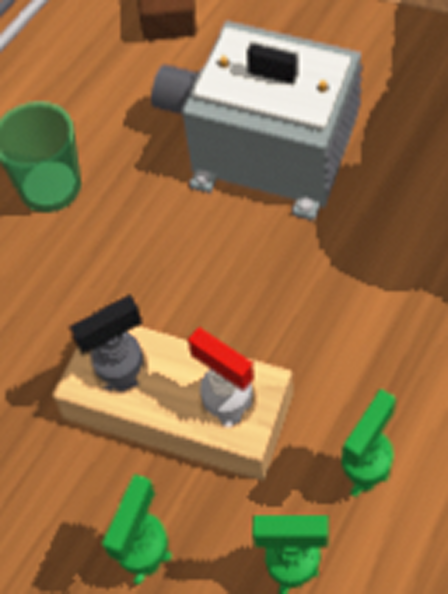

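The crop confirms it: the red wing grip on the white and steel plug stands in the wooden stand at its −x hole. The black plug is in the other hole, and the three greens stand outside. Next is the pad.

Run:
```python
from h import *
for n in('top','side'):
    f=np.load(f'a_{n}.npz');p=f['p'];C=cam(n);P=np.load(f'c_{n}.npy');z=P[...,2]
    print(n,'table z',np.nanmedian(z[(P[...,0]>.3)&(P[...,0]<.7)&(abs(P[...,1])<.3)]))
    hsv=cv2.cvtColor(p,cv2.COLOR_RGB2HSV).astype(int);b=cv2.GaussianBlur(p,(5,5),0).astype(int)
    r=b[...,2]/(b[...,0]+1)
    print('pad/table ratios',r[p.shape[0]//2,::40].round(2))
    m=(z>.0022)&(z<.008)&(P[...,1]<-.05)&(P[...,1]>-.4)&(P[...,0]>.35)&(P[...,0]<.75)
    m=cv2.morphologyEx(m.astype(np.uint8),cv2.MORPH_OPEN,np.ones((5,5)))
    nn,l,st,ce=cv2.connectedComponentsWithStats(m)
    i=1+np.argmax(st[1:,4]);print(st[i],rect(P[l==i]))
    pr=plane(C,np.argwhere(l==i)[:,::-1],.004);print(rect(pr))
    # old plug / stand
    m=(z>.04)&(z<.05)&(P[...,1]>.15)&(P[...,1]<.4)&(P[...,0]>.38)&(P[...,0]<.65)&(hsv[...,1]<170)
    print('stand',rect(P[m]))
    m=(z>.02)&(hsv[...,0]>45)&(hsv[...,0]<75)&(hsv[...,1]>120)&(P[...,1]>.1)
    q=P[m];k=q[q[:,2]>.06];print('green',k[:,:2].min(0),k[:,:2].max(0),k[:,2].max())
```

```text
top table z 0.00024055317341731275
pad/table ratios [0.43 0.3  0.3  0.3  0.72 0.29 0.83 0.32 0.29 0.46 0.3  0.29 0.3  0.97]Traceback (most recent call last):
  File "<stdin>", line 11, in <module>
    return _wrapfunc(a, 'argmax', axis=axis, out=out, **kwds)
    return bound(*args, **kwds)
ValueError: attempt to get argmax of an empty sequence
```

Depth is too noisy for this, so I'll use the blue/red colour ratio instead.

Run:
```python
from h import *
for n in('top','side'):
    f=np.load(f'a_{n}.npz');p=f['p'];C=cam(n);P=np.load(f'c_{n}.npy');z=P[...,2]
    hsv=cv2.cvtColor(p,cv2.COLOR_RGB2HSV).astype(int);b=cv2.GaussianBlur(p,(3,3),0).astype(int)
    r=b[...,2]/(b[...,0]+1)
    m=(r>.37)&(r<.62)&(z<.02)&(P[...,1]<-.05)&(P[...,1]>-.4)&(P[...,0]>.35)&(P[...,0]<.75)
    m=cv2.morphologyEx(m.astype(np.uint8),cv2.MORPH_OPEN,np.ones((5,5)))
    nn,l,st,ce=cv2.connectedComponentsWithStats(m)
    i=1+np.argmax(st[1:,4])
    pr=plane(C,np.argwhere(l==i)[:,::-1],.004);print('pad',n,st[i],rect(pr))
    m=(z>.04)&(z<.05)&(P[...,1]>.15)&(P[...,1]<.4)&(P[...,0]>.38)&(P[...,0]<.65)&(hsv[...,1]<170)
    print('stand',rect(P[m]))
    m=(z>.02)&(hsv[...,0]>45)&(hsv[...,0]<75)&(hsv[...,1]>120)&(P[...,1]>.1)&(P[...,0]<.6)
    q=P[m];k=q[q[:,2]>.06];print('green',k[:,:2].min(0),k[:,:2].max(0),k[:,2].max())
```

```text
pad top [ 326  190   65   72 3386] ((535.0673217773438, -291.2943115234375), (201.62716674804688, 171.1592559814453), 12.228181838989258)
stand ((494.8640441894531, 313.04541015625), (169.43154907226562, 153.35986328125), 10.579493522644043)
green [0.32302943 0.232197  ] [0.46817863 0.41207819] 0.1319793910146363
pad side [ 277  159   75   50 2712] ((535.504150390625, -288.9288330078125), (204.8223876953125, 179.63650512695312), 12.549099922180176)
stand ((489.5497741699219, 281.37841796875), (151.2080078125, 170.19444274902344), 68.16702270507812)
green [0.3243052  0.23579388] [0.46351972 0.41545639] 0.12542472650393388
```

Pad centre is about (0.535, −0.290) with yaw 12°. Housing and handle are at (0.560, 0.0135) with yaw 12°. Moving above the handle.

```bash
python3 -m inch '[{"z":0.05},{"x":0.05,"y":0.10,"z":0.05,"spin":-0.1},{"x":0.298,"y":0.58,"z":0.05,"spin":-0.223,"gripper":0.2},{"x":0.298,"y":0.58,"z":0.05,"spin":-0.223,"gripper":0.2},{"x":0.298,"y":0.58,"z":0.05,"spin":-0.223,"gripper":0.2},{"x":0.298,"y":0.58,"z":0.05,"spin":-0.223,"gripper":0.2},{"x":0.298,"y":0.58,"z":0.05,"spin":-0.223,"gripper":0.2},{"x":0.298,"y":0.58,"z":0.05,"spin":-0.223,"gripper":0.2},{"x":0.298,"y":0.58,"z":0.05,"spin":-0.223,"gripper":0.2},{"x":0.298,"y":0.58,"z":0.05,"spin":-0.223,"gripper":0.2},{"x":0.298,"y":0.58,"z":0.05,"spin":-0.223,"gripper":0.2},{"x":0.298,"y":0.58,"z":0.05,"spin":-0.223,"gripper":0.2},{"x":0.298,"y":0.58,"z":0.05,"spin":-0.223,"gripper":0.2},{"x":0.298,"y":0.58,"z":0.05,"spin":-0.223,"gripper":0.2},{"x":0.298,"y":0.58,"z":0.05,"spin":-0.223,"gripper":0.2},{"x":0.298,"y":0.58,"z":0.05,"spin":-0.223,"gripper":0.2}]' 40
python3 - <<'E'
from h import *
o=get_obs();p,d=viewer.camera('wrist');C=cam('wrist',o);cv2.imwrite('pics/c_wrist.png',p[:,:,::-1])
np.savez('c_w.npz',p=p,d=d)
print(o['qpos'].round(3),o['tool_pos'],R.from_quat(o['tool_rot']).as_euler('xyz',degrees=True))
P=cloud(C,d);z=P[...,2];hsv=cv2.cvtColor(p,cv2.COLOR_RGB2HSV).astype(int)
m=(z>.128)&(z<.142)&(np.hypot(P[...,0]-.56,P[...,1]-.013)<.05)
print('handle',rect(P[m]),np.median(z[m]))
m=(z>.096)&(z<.11)&(hsv[...,1]<40)&(hsv[...,2]>120)&(np.hypot(P[...,0]-.56,P[...,1]-.013)<.1)
print('cover',rect(P[m]),np.median(z[m]))
E
```

```text
[ 1.114  0.333 -0.065  1.461  0.022  1.35  -0.089] [ 0.26255834 -0.56683411  0.20006956] [-1.79939769e+02  3.66733916e-03  2.48544537e+01]
handle ((0.0, 0.0), (0.0, 0.0), 0.0) nan
cover ((0.0, 0.0), (0.0, 0.0), 0.0) nanvalidation failed for argument at $[0]...
  return _methods._mean(a, axis=axis, dtype=dtype,
  ret = ret.dtype.type(ret / rcount)
```

View pics/c_wrist.png

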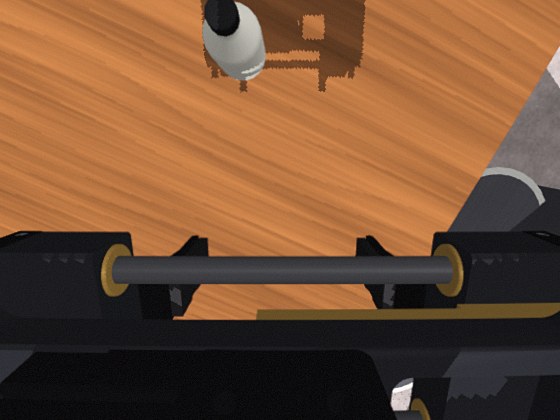

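The call was refused and nothing moved; the picture is unchanged, with the oil bottle at (235,40). The rows probably need every field.

```bash
python3 -m inch '[{"x":0,"y":0,"z":0.05,"spin":0,"gripper":1},{"x":0.05,"y":0.10,"z":0.05,"spin":-0.1,"gripper":0.2},{"x":0.298,"y":0.58,"z":0.05,"spin":-0.223,"gripper":0.2},{"x":0.298,"y":0.58,"z":0.05,"spin":-0.223,"gripper":0.2},{"x":0.298,"y":0.58,"z":0.05,"spin":-0.223,"gripper":0.2},{"x":0.298,"y":0.58,"z":0.05,"spin":-0.223,"gripper":0.2},{"x":0.298,"y":0.58,"z":0.05,"spin":-0.223,"gripper":0.2},{"x":0.298,"y":0.58,"z":0.05,"spin":-0.223,"gripper":0.2},{"x":0.298,"y":0.58,"z":0.05,"spin":-0.223,"gripper":0.2},{"x":0.298,"y":0.58,"z":0.05,"spin":-0.223,"gripper":0.2},{"x":0.298,"y":0.58,"z":0.05,"spin":-0.223,"gripper":0.2},{"x":0.298,"y":0.58,"z":0.05,"spin":-0.223,"gripper":0.2},{"x":0.298,"y":0.58,"z":0.05,"spin":-0.223,"gripper":0.2},{"x":0.298,"y":0.58,"z":0.05,"spin":-0.223,"gripper":0.2},{"x":0.298,"y":0.58,"z":0.05,"spin":-0.223,"gripper":0.2},{"x":0.298,"y":0.58,"z":0.05,"spin":-0.223,"gripper":0.2}]' 40
cat > lk.py <<'E'
from h import *
o=get_obs();p,d=viewer.camera('wrist');C=cam('wrist',o);cv2.imwrite('pics/d_wrist.png',p[:,:,::-1])
np.savez('d_w.npz',p=p,d=d)
print(o['qpos'].round(3),o['tool_pos'],R.from_quat(o['tool_rot']).as_euler('xyz',degrees=True))
P=cloud(C,d);z=P[...,2];hsv=cv2.cvtColor(p,cv2.COLOR_RGB2HSV).astype(int)
m=(z>.128)&(z<.142)&(np.hypot(P[...,0]-.56,P[...,1]-.013)<.05)
print('handle',rect(P[m]),np.median(z[m]))
m=(z>.096)&(z<.11)&(hsv[...,1]<40)&(hsv[...,2]>120)&(np.hypot(P[...,0]-.56,P[...,1]-.013)<.1)
print('cover',rect(P[m]),np.median(z[m]))
E
python3 lk.py
```

```text
clock: 1.8
tool_pos: [0.5607, 0.0143, 0.2502]
tool_rot: [0.994, 0.107, -0.0, -0.0]
wrist_force: [-0.2, -1.0, 1.1]
gripper_width: 0.052
[ 0.377  0.215 -0.564  1.532  0.115  1.429 -1.55 ] [0.56074584 0.01433743 0.25021566] [-1.79964440e+02  4.22093019e-02  1.22459794e+01]
handle ((563.1873168945312, 14.090839385986328), (43.42729187011719, 13.479026794433594), 12.109821319580078) 0.13412338153406517
cover ((562.2499389648438, 14.395401000976562), (119.17733764648438, 80.22127532958984), 11.177063941955566) 0.10243624720473835
```

View pics/d_wrist.png

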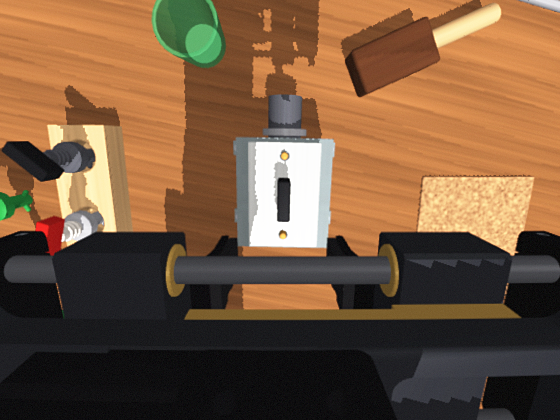

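The wrist view shows the handle at (284,199), lined up with the fingers, and wrist and fixed cameras agree within 2 mm. Descending and gripping.

```bash
python3 -m inch '[{"x":0.001,"y":-0.001,"z":-0.05,"spin":0,"gripper":0.2},{"x":0.001,"y":-0.001,"z":-0.10,"spin":0,"gripper":0.2},{"x":0.001,"y":-0.001,"z":-0.125,"spin":0,"gripper":0.2},{"x":0.001,"y":-0.001,"z":-0.141,"spin":0,"gripper":0.2},{"x":0.001,"y":-0.001,"z":-0.141,"spin":0,"gripper":-1},{"x":0.001,"y":-0.001,"z":-0.141,"spin":0,"gripper":-1},{"x":0.001,"y":-0.001,"z":-0.141,"spin":0,"gripper":-1},{"x":0.001,"y":-0.001,"z":-0.141,"spin":0,"gripper":-1},{"x":0.001,"y":-0.001,"z":-0.141,"spin":0,"gripper":-1},{"x":0.001,"y":-0.001,"z":-0.141,"spin":0,"gripper":-1}]' 40
```

```text
clock: 2.85
tool_pos: [0.5619, 0.012, 0.1102]
tool_rot: [0.994, 0.105, 0.0, 0.0]
wrist_force: [-0.6, 0.1, 2.6]
gripper_width: 0.0129
```

```bash
python3 -m inch '[{"x":0,"y":0,"z":0.01,"spin":0,"gripper":-1},{"x":0,"y":0,"z":0.025,"spin":0,"gripper":-1},{"x":0,"y":0,"z":0.05,"spin":0,"gripper":-1},{"x":-0.003,"y":-0.03,"z":0.06,"spin":0,"gripper":-1},{"x":-0.006,"y":-0.07,"z":0.06,"spin":0,"gripper":-1},{"x":-0.012,"y":-0.11,"z":0.06,"spin":0,"gripper":-1},{"x":-0.015,"y":-0.15,"z":0.05,"spin":0,"gripper":-1},{"x":-0.018,"y":-0.19,"z":0.03,"spin":0,"gripper":-1},{"x":-0.021,"y":-0.23,"z":0.0,"spin":0,"gripper":-1},{"x":-0.025,"y":-0.27,"z":-0.03,"spin":0,"gripper":-1},{"x":-0.027,"y":-0.295,"z":-0.06,"spin":0,"gripper":-1},{"x":-0.027,"y":-0.303,"z":-0.08,"spin":0,"gripper":-1},{"x":-0.027,"y":-0.303,"z":-0.088,"spin":0,"gripper":-1},{"x":-0.027,"y":-0.303,"z":-0.088,"spin":0,"gripper":-1},{"x":-0.027,"y":-0.303,"z":-0.091,"spin":0,"gripper":-1},{"x":-0.027,"y":-0.303,"z":-0.091,"spin":0,"gripper":-1}]'
python3 - <<'E'
from h import *
p,d=viewer.camera('side');cv2.imwrite('pics/e_side.png',cv2.resize(p[100:300,150:430],None,fx=2.8,fy=2.8)[:,:,::-1])
E
```

```text
clock: 4.45
tool_pos: [0.5358, -0.2904, 0.02]
tool_rot: [0.994, 0.106, 0.001, 0.0]
wrist_force: [-0.9, -0.4, -2.5]
gripper_width: 0.0127
```

View pics/e_side.png

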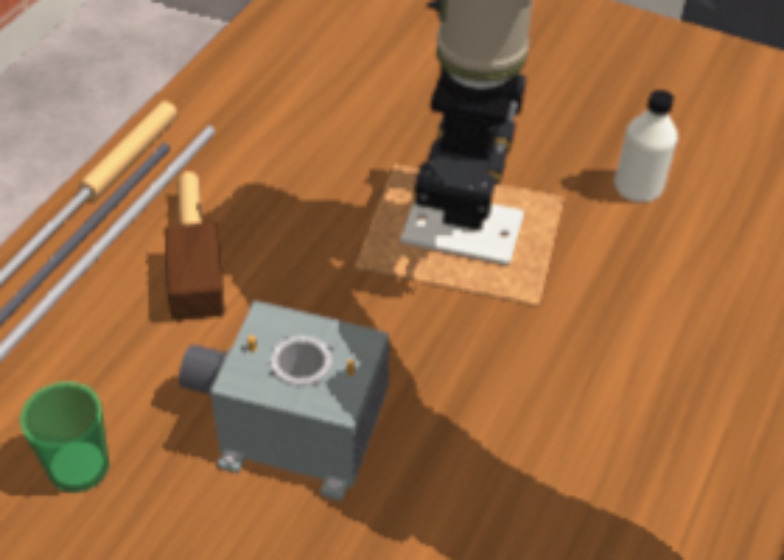

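The cover is centred on the pad, hovering about 3–4 mm up, and the well is uncovered. Lowering, releasing and rising.

```bash
python3 -m inch '[{"x":0,"y":0,"z":-0.003,"spin":0,"gripper":-1},{"x":0,"y":0,"z":-0.0045,"spin":0,"gripper":-1},{"x":0,"y":0,"z":-0.0045,"spin":0,"gripper":-1}]'
python3 -m inch '[{"x":0,"y":0,"z":0,"spin":0,"gripper":-0.3},{"x":0,"y":0,"z":0,"spin":0,"gripper":-0.2},{"x":0,"y":0,"z":0,"spin":0,"gripper":-0.2},{"x":0,"y":0,"z":0.03,"spin":0,"gripper":-0.2},{"x":0,"y":0,"z":0.08,"spin":0,"gripper":0},{"x":0,"y":0,"z":0.13,"spin":0,"gripper":0},{"x":0,"y":0.02,"z":0.18,"spin":0,"gripper":0},{"x":0.01,"y":0.06,"z":0.23,"spin":0,"gripper":0},{"x":0.02,"y":0.11,"z":0.235,"spin":0,"gripper":0.1},{"x":0.025,"y":0.16,"z":0.235,"spin":0,"gripper":0.1},{"x":0.025,"y":0.21,"z":0.235,"spin":0,"gripper":0.1},{"x":0.025,"y":0.26,"z":0.235,"spin":0,"gripper":0.1},{"x":0.025,"y":0.304,"z":0.235,"spin":0,"gripper":0.1},{"x":0.025,"y":0.304,"z":0.235,"spin":0,"gripper":0.1},{"x":0.025,"y":0.304,"z":0.235,"spin":0,"gripper":0.1}]'
python3 - <<'E'
from h import *
for n in('wrist','top','side'):
    o=get_obs();p,d=viewer.camera(n);cv2.imwrite(f'pics/f_{n}.png',p[:,:,::-1]);np.savez(f'f_{n}.npz',p=p,d=d,tp=o['tool_pos'],tr=o['tool_rot'])
    if n=='wrist': print(o['tool_pos'],R.from_quat(o['tool_rot']).as_euler('xyz',degrees=True),o['qpos'].round(2))
E
```

```text
clock: 4.8
tool_pos: [0.5355, -0.2911, 0.0161]
tool_rot: [0.994, 0.105, 0.001, 0.001]
wrist_force: [-4.4, 2.9, 13.4]
gripper_width: 0.0129
clock: 6.3
tool_pos: [0.5596, 0.0152, 0.2493]
tool_rot: [0.994, 0.107, 0.0, -0.0]
wrist_force: [-0.2, 0.2, 0.0]
gripper_width: 0.0477
[0.55958083 0.01517835 0.24929922] [-1.79992194e+02 -1.79540953e-02  1.23192550e+01] [ 0.39  0.21 -0.58  1.54  0.12  1.43 -1.55]
```

View pics/f_wrist.png

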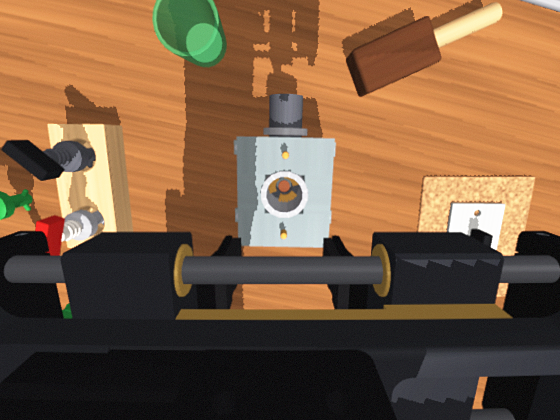

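View pics/f_top.png

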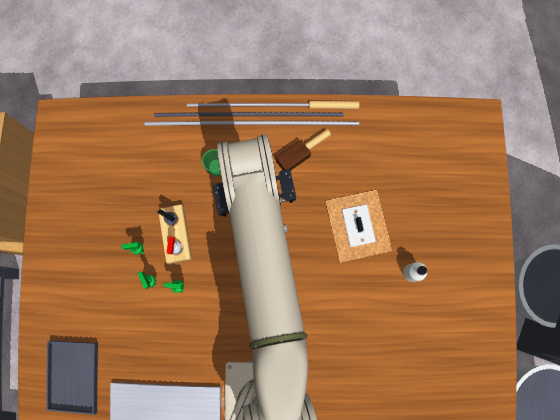

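View pics/f_side.png

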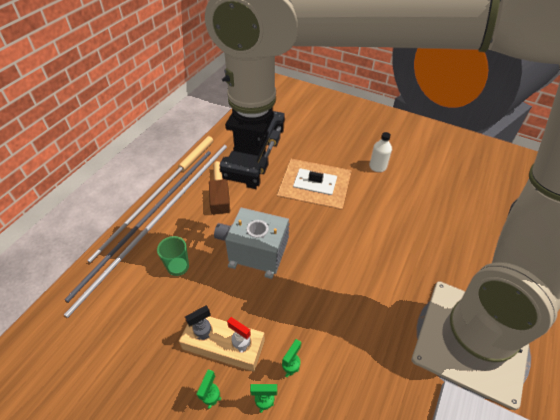

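The cover lies flat, well inside the pad: about (359,225) in top and (315,180) in side. The lip ring is at (284,193) in the wrist view, and there are brass details inside the well. Now I'll measure the well and look inside.

Run:
```python
from h import *
f=np.load('f_wrist.npz');p=f['p'];o=dict(tool_pos=f['tp'],tool_rot=f['tr']);C=cam('wrist',o)
cv2.imwrite('pics/g1.png',cv2.resize(p[135:250,230:340],None,fx=5,fy=5,interpolation=2)[:,:,::-1])
def ring(p,C,box,nm):
    hsv=cv2.cvtColor(p,cv2.COLOR_RGB2HSV).astype(int)
    x0,y0,x1,y1=box
    m=((hsv[...,1]<25)&(hsv[...,2]>195)).astype(np.uint8)
    mm=np.zeros_like(m);mm[y0:y1,x0:x1]=m[y0:y1,x0:x1]
    uv=np.argwhere(mm)[:,::-1]
    Q=plane(C,uv,.098)
    (cx,cy),r=cv2.minEnclosingCircle((Q[:,:2]*1000).astype(np.float32))
    print(nm,len(uv),'enclosing',cx,cy,r)
    rr=np.hypot(Q[:,0]*1000-cx,Q[:,1]*1000-cy);print(np.percentile(rr,[0,5,50,95,100]))
    A=np.c_[Q[:,:2]*1000,np.ones(len(Q))]
    s=np.linalg.lstsq(A,(Q[:,:2]**2).sum(1)*1e6,rcond=None)[0];print('lsq',s[:2]/2)
ring(p,C,(255,165,312,222),'wrist')
# pins (brass tops z=.111)
def pins(p,C,box,nm):
    hsv=cv2.cvtColor(p,cv2.COLOR_RGB2HSV).astype(int);x0,y0,x1,y1=box
    m=((hsv[...,0]>14)&(hsv[...,0]<30)&(hsv[...,1]>110)&(hsv[...,2]>120)).astype(np.uint8);mm=np.zeros_like(m);mm[y0:y1,x0:x1]=m[y0:y1,x0:x1]
    n,l,st,ce=cv2.connectedComponentsWithStats(mm)
    for i in range(1,n):
        if st[i,4]>4: print(nm,ce[i],st[i,4],plane(C,[ce[i]],.108)[0]*1000)
pins(p,C,(270,140,300,245),'wrist')
s=np.load('f_side.npz')['p'];Cs=cam('side')
cv2.imwrite('pics/g2.png',cv2.resize(s[195:285,210:300],None,fx=6,fy=6,interpolation=2)[:,:,::-1])
ring(s,Cs,(242,217,275,243),'side')
pins(s,Cs,(225,205,290,250),'side')
```

```text
wrist 2007 enclosing 562.6065063476562 15.349325180053711 46.078407287597656
[19.69439952 21.9207727  30.45815406 41.0033938  46.07831571]
lsq [563.17221641  14.97261626]
wrist [284.97435897 154.48717949] 39 [607.80396248  23.18633278 108.        ]
wrist [273.06944444 186.        ] 72 [571.25304649  28.62563981 108.        ]
wrist [292.71052632 181.57894737] 38 [580.77198525   8.3873212  108.        ]
wrist [286.95901639 196.64754098] 122 [562.79656247  10.89191077 108.        ]
wrist [283.47368421 234.05263158] 38 [518.84064593   5.17434596 108.        ]
side 70 enclosing 561.5897216796875 13.208308219909668 26.2193660736084
[21.35409075 22.21724464 24.28547346 26.1574598  26.21927709]
lsq [561.52428289  13.53232844]
side [239.625 221.625] 8 [605.3741653   24.18839441 108.        ]
side [274.9 230.4] 10 [515.07437981   6.9815158  108.        ]
```

View pics/g1.png

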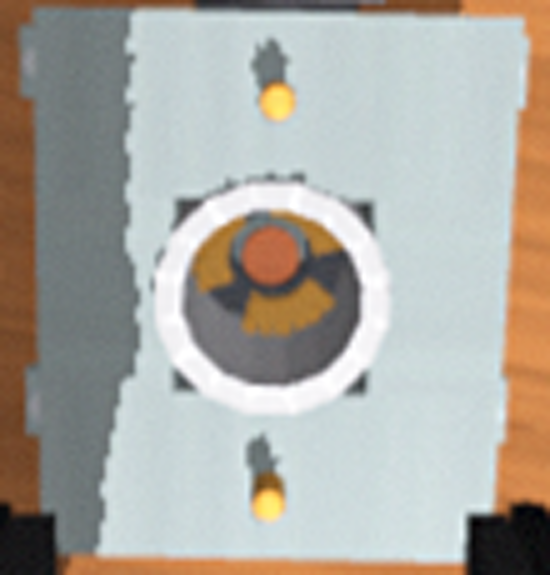

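View pics/g2.png

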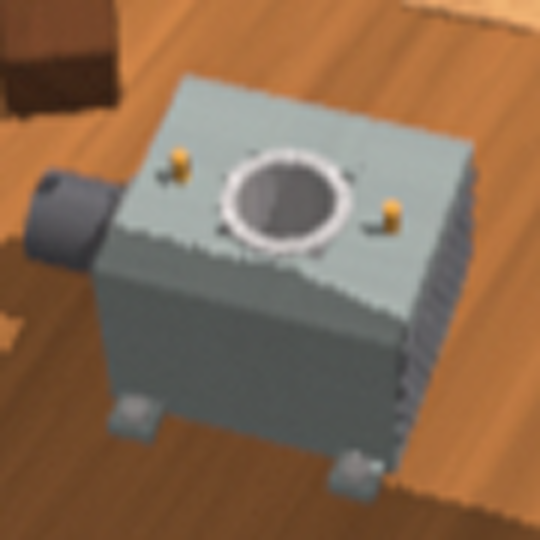

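Three brass sectors and three dark gaps are visible inside the well, around the contact at crop (265,258). I'll get a clean ring fit and the rough gap directions.

Run:
```python
from h import *
f=np.load('f_wrist.npz');p=f['p'];o=dict(tool_pos=f['tp'],tool_rot=f['tr']);C=cam('wrist',o)
g=p.min(2).astype(int)
m=np.zeros(g.shape,np.uint8);m[168:220,258:310]=(g[168:220,258:310]>228)
n,l,st,ce=cv2.connectedComponentsWithStats(m);i=1+np.argmax(st[1:,4]);print(st[i])
uv=np.argwhere(l==i)[:,::-1];Q=plane(C,uv,.098)[:,:2]*1000
(c,r)=cv2.minEnclosingCircle(Q.astype(np.float32));rr=np.hypot(*(Q-c).T);print(c,r,rr.min(),np.median(rr))
s=np.linalg.lstsq(np.c_[Q,np.ones(len(Q))],(Q**2).sum(1),rcond=None)[0];ctr=s[:2]/2;print('lsq',ctr)
print('contact', plane(C,[[230+265/5,135+258/5]],.036)*1000)
for cr in((230,300),(325,268),(258,215),(225,262),(290,315),(320,235)):
    q=plane(C,[[230+cr[0]/5,135+cr[1]/5]],.040)[0,:2]*1000
    print(cr,q,'ang',np.degrees(np.arctan2(*(q-ctr)[::-1])),np.hypot(*(q-ctr)))
```

```text
[261 172  47  46 620]
(562.2262573242188, 14.2121000289917) 27.233070373535156 20.758883768176506 24.29380863250276
lsq [562.4105004   14.16188179]
contact [[561.45852035  14.92648855  36.        ]]
(230, 300) [548.81999268  21.87099986] ang 150.43623604503253 15.62473684579373
(325, 268) [562.91504041  -1.31874308] ang -88.13329343464181 15.488844601574005
(258, 215) [573.04361691  19.41417503] ang 26.287352065959276 11.859584774294063
(225, 262) [558.7185874   25.37595538] ang 108.2226510939463 11.806170757718567
(290, 315) [548.26840694   5.06440748] ang -147.2472084351004 16.815553699836162
(320, 235) [571.35902303   2.00934319] ang -53.63392389024387 15.091727921341421
```

```bash
python3 -m inch '[{"x":0,"y":0,"z":0.01,"spin":0.15,"gripper":0.1},{"x":-0.01,"y":0.02,"z":0.01,"spin":0.30,"gripper":0.1},{"x":-0.02,"y":0.04,"z":0.01,"spin":0.45,"gripper":0.1},{"x":-0.03,"y":0.06,"z":0.01,"spin":0.60,"gripper":0.1},{"x":-0.04,"y":0.08,"z":0.01,"spin":0.75,"gripper":0.1},{"x":-0.05,"y":0.10,"z":0.01,"spin":0.90,"gripper":0.1},{"x":-0.06,"y":0.12,"z":0.01,"spin":1.05,"gripper":0.1},{"x":-0.07,"y":0.14,"z":0.01,"spin":1.2,"gripper":0.1},{"x":-0.075,"y":0.16,"z":0.01,"spin":1.35,"gripper":0.1},{"x":-0.08,"y":0.18,"z":0.01,"spin":1.5,"gripper":0.1},{"x":-0.085,"y":0.20,"z":0.01,"spin":1.65,"gripper":0.1},{"x":-0.09,"y":0.21,"z":0.01,"spin":1.8,"gripper":0.1},{"x":-0.095,"y":0.22,"z":0.01,"spin":1.95,"gripper":0.1},{"x":-0.10,"y":0.23,"z":0.01,"spin":2.1,"gripper":0.1},{"x":-0.103,"y":0.24,"z":0.01,"spin":2.25,"gripper":0.1},{"x":-0.103,"y":0.25,"z":0.01,"spin":2.4,"gripper":0.1},{"x":-0.103,"y":0.252,"z":0.01,"spin":2.55,"gripper":0.1},{"x":-0.103,"y":0.252,"z":0.01,"spin":2.7,"gripper":0.1},{"x":-0.103,"y":0.252,"z":0.01,"spin":2.805,"gripper":0.1},{"x":-0.103,"y":0.252,"z":0.01,"spin":2.805,"gripper":0.1}]'
python3 - <<'E'
from h import *
o=get_obs();p,d=viewer.camera('wrist');C=cam('wrist',o);cv2.imwrite('pics/i_wrist.png',p[:,:,::-1])
np.savez('i_w.npz',p=p,d=d,tp=o['tool_pos'],tr=o['tool_rot'])
print(o['qpos'].round(3),o['tool_pos'],R.from_quat(o['tool_rot']).as_euler('xyz',degrees=True))
P=cloud(C,d);z=P[...,2];hsv=cv2.cvtColor(p,cv2.COLOR_RGB2HSV).astype(int)
red=((hsv[...,0]<6)|(hsv[...,0]>174))&(hsv[...,1]>180)&(hsv[...,2]>60)
q=P[red&(z>.126)&(z<.142)];print(len(q),np.median(q[:,2]),rect(q))
E
```

```text
clock: 8.45
tool_pos: [0.4578, 0.2631, 0.259]
tool_rot: [0.064, 0.998, -0.0, -0.0]
wrist_force: [0.5, -0.3, -0.1]
gripper_width: 0.048
[ 0.301  0.215 -1.034  1.583  0.186  1.45   0.698] [0.4578442  0.26310482 0.2589518 ] [-1.79988764e+02 -1.48995538e-02  1.72700973e+02]
517 0.13124959554343407 ((458.05194091796875, 269.2513427734375), (12.806599617004395, 48.786170959472656), 83.95674896240234)
```

View pics/i_wrist.png

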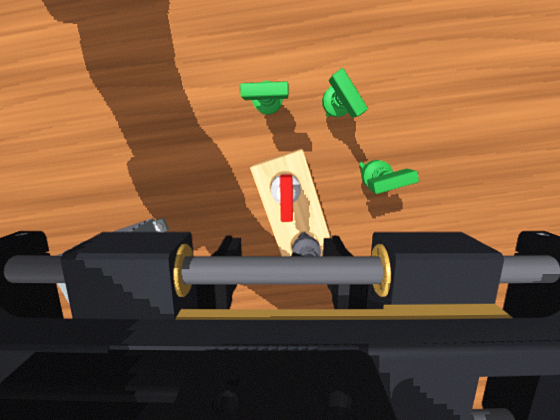

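The red grip is at (286,198) on the white collar at (284,188). The greens are clear at (265,92), (345,93) and (390,175), and the old plug is at (305,243). The red plug is at (0.4578, 0.2685) with yaw −6°. Descending to grip it.

```bash
python3 -m inch '[{"x":0,"y":0.005,"z":-0.05,"spin":0.02,"gripper":0.1},{"x":0,"y":0.005,"z":-0.10,"spin":0.02,"gripper":0.1},{"x":0,"y":0.005,"z":-0.135,"spin":0.02,"gripper":0.1},{"x":0,"y":0.005,"z":-0.156,"spin":0.02,"gripper":0.1},{"x":0,"y":0.005,"z":-0.156,"spin":0.02,"gripper":0.1},{"x":0,"y":0.005,"z":-0.156,"spin":0.02,"gripper":-1},{"x":0,"y":0.005,"z":-0.156,"spin":0.02,"gripper":-1},{"x":0,"y":0.005,"z":-0.156,"spin":0.02,"gripper":-1},{"x":0,"y":0.005,"z":-0.156,"spin":0.02,"gripper":-1},{"x":0,"y":0.005,"z":-0.156,"spin":0.02,"gripper":-1}]' 50
python3 - <<'E'
from h import *
o=get_obs();print(o['tool_pos'],R.from_quat(o['tool_rot']).as_euler('xyz',degrees=True),o['wrist_force'],o['wrist_torque'])
E
```

```text
clock: 9.5
tool_pos: [0.457, 0.2699, 0.1037]
tool_rot: [0.053, 0.999, 0.0, 0.0]
wrist_force: [-0.1, -0.1, -0.3]
gripper_width: 0.0156
[0.45700078 0.26992723 0.10367757] [1.79983245e+02 4.42980017e-02 1.73918178e+02] [-0.11740928 -0.13060487 -0.26386124] [ 0.07091867 -0.11384813  0.01071388]
```

Gripped. Lifting clear and carrying it to above the well.

```bash
python3 -m inch '[{"x":0,"y":0,"z":0.015,"spin":0,"gripper":-1},{"x":0,"y":0,"z":0.04,"spin":0,"gripper":-1},{"x":0,"y":0,"z":0.08,"spin":0,"gripper":-1},{"x":0,"y":0,"z":0.12,"spin":0,"gripper":-1},{"x":0.01,"y":-0.02,"z":0.135,"spin":0,"gripper":-1},{"x":0.025,"y":-0.055,"z":0.135,"spin":0,"gripper":-1},{"x":0.04,"y":-0.095,"z":0.135,"spin":0,"gripper":-1},{"x":0.055,"y":-0.135,"z":0.135,"spin":0,"gripper":-1},{"x":0.07,"y":-0.175,"z":0.135,"spin":0,"gripper":-1},{"x":0.085,"y":-0.215,"z":0.135,"spin":0,"gripper":-1},{"x":0.1,"y":-0.245,"z":0.135,"spin":0,"gripper":-1},{"x":0.105,"y":-0.256,"z":0.135,"spin":0,"gripper":-1},{"x":0.105,"y":-0.256,"z":0.135,"spin":0,"gripper":-1},{"x":0.105,"y":-0.256,"z":0.135,"spin":0,"gripper":-1},{"x":0.105,"y":-0.256,"z":0.135,"spin":0,"gripper":-1}]'
python3 - <<'E'
from h import *
o=get_obs();print(o['qpos'].round(2),o['tool_pos'],R.from_quat(o['tool_rot']).as_euler('xyz',degrees=True),o['wrist_force'],o['wrist_torque'],o['gripper_width'])
for n in('side','wrist'):
    o=get_obs();p,d=viewer.camera(n);np.savez(f'j_{n}.npz',p=p,d=d,tp=o['tool_pos'],tr=o['tool_rot'])
    if n=='side':p=cv2.resize(p[120:290,170:330],None,fx=3.5,fy=3.5,interpolation=2)
    cv2.imwrite(f'pics/j_{n}.png',p[:,:,::-1])
E
```

```text
clock: 11.0
tool_pos: [0.5612, 0.0161, 0.2387]
tool_rot: [0.051, 0.999, 0.0, 0.0]
wrist_force: [0.8, 0.3, -1.0]
gripper_width: 0.0136
[ 0.63  0.28 -0.89  1.54  0.22  1.42  1.2 ] [0.5612055  0.01608296 0.23866424] [1.79971496e+02 1.30688530e-02 1.74108754e+02] [ 0.80059466  0.32492137 -0.95868201] [ 0.13731094 -0.12423099  0.07943592] 0.013570958729069214
```

View pics/j_side.png

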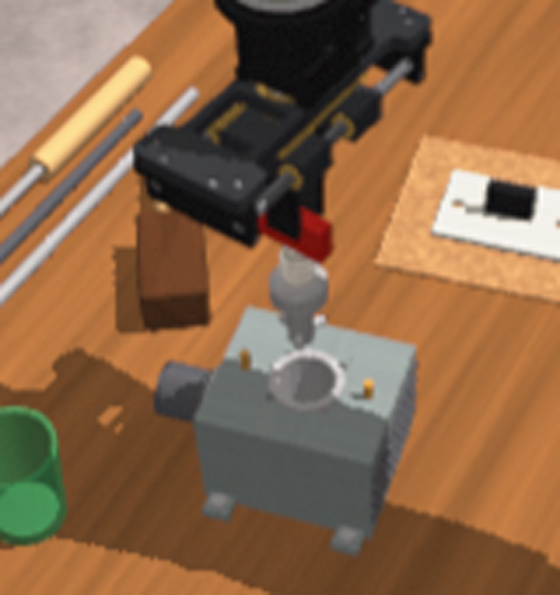

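View pics/j_wrist.png

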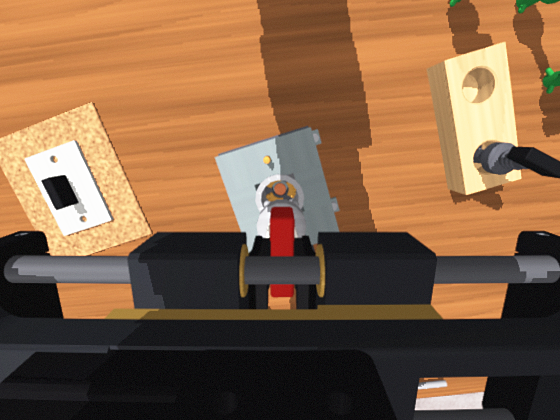

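The red grip is seen from above in the hand at rows 208–297 in the wrist view, with the well and contact at (279,190) just beyond. I'll measure the plug axis and the well in the same camera frame.

Run:
```python
from h import *
f=np.load('j_wrist.npz');p=f['p'];o=dict(tool_pos=f['tp'],tool_rot=f['tr']);C=cam('wrist',o)
cv2.imwrite('pics/k1.png',cv2.resize(p[150:310,215:350],None,fx=3.7,fy=3.7,interpolation=2)[:,:,::-1])
hsv=cv2.cvtColor(p,cv2.COLOR_RGB2HSV).astype(int)
red=((hsv[...,0]<6)|(hsv[...,0]>174))&(hsv[...,1]>150)&(hsv[...,2]>60);red[:190]=0;red[310:]=0;red[:,:255]=0;red[:,315:]=0
P=cloud(C,f['d']);q=P[red];print(len(q),np.nanpercentile(q[:,2],[5,50,95]))
uv=np.argwhere(red)[:,::-1];print(uv.min(0),uv.max(0))
Rm=R.from_quat(o['tool_rot']).as_matrix()
zt=o['tool_pos'][2]+.0297
top=q[(q[:,2]>zt-.005)];t=(top-o['tool_pos'])@Rm*1000;print('tool-frame grip top (depth)',t.min(0),t.max(0),rect(t/1000))
for r in (0,1):
    v=uv[:,1].min() if r==0 else uv[:,1].max()
    u=uv[uv[:,1]==v][:,0].mean();print(u,v,(plane(C,[[u,v]],zt)[0]-o['tool_pos'])@Rm*1000)
# ring
g=p.min(2).astype(int);m=np.zeros(g.shape,np.uint8);m[168:240,250:310]=(g[168:240,250:310]>228)
uv=np.argwhere(m)[:,::-1];uv=uv[uv[:,1]<205];Q=plane(C,uv,.098)[:,:2]*1000
s=np.linalg.lstsq(np.c_[Q,np.ones(len(Q))],(Q**2).sum(1),rcond=None)[0];print('ring lsq',len(Q),s[:2]/2,np.sqrt(s[2]+(s[:2]/2@(s[:2]/2))))
m=((hsv[...,0]<14)&(hsv[...,1]>110)&(hsv[...,2]>120));m[:180]=0;m[202:]=0;m[:,:268]=0;m[:,292:]=0
c=np.argwhere(m)[:,::-1];print('contact',len(c),c.mean(0),plane(C,[c.mean(0)],.036)*1000)
```

```text
1454 [0.25049029 0.26497744 0.26613464]
[270 207] [294 296]
tool-frame grip top (depth) [ -25.99394195   -5.82296685 -104.66353952] [ 33.18278348   8.00644891 -24.72566179] ((3.589740753173828, 1.1337108612060547), (59.2076416015625, 13.683757781982422), 0.2921927869319916)
281.5 207 [ 29.68552227   0.92957981 -29.71036749]
282.0 296 [-23.36978321   1.27607888 -29.69138862]
ring lsq 189 [557.13991425   9.35115258] 18.486244218557662
contact 110 [279.74545455 188.64545455] [[561.77147899  14.49098124  36.        ]]
```

View pics/k1.png

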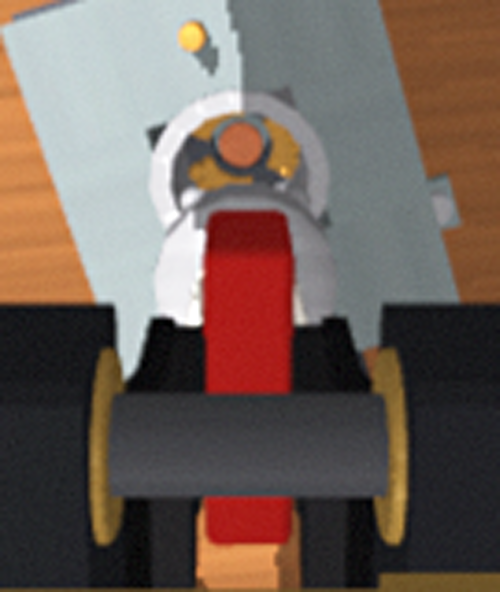

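Run:
```python
from h import *
f=np.load('j_wrist.npz');o=dict(tool_pos=f['tp'],tool_rot=f['tr']);C=cam('wrist',o)
Rm=R.from_quat(o['tool_rot']).as_matrix()
for zt in(.2655,.268):
  a,b=[(plane(C,[uv],zt)[0]-o['tool_pos'])@Rm*1000 for uv in((282,217.6),(282,296.3))];print(zt,a,b,(a+b)/2)
a=(a+b)/2/1000;a[2]=0;print('axis xy world',o['tool_pos']+Rm@a)
# collar top edges left/right extreme at crop (155,270),(335,265) z of collar top = 63mm above origin
zc=f['tp'][2]-.0933+.063
for uv in((215+153/3.7,150+270/3.7),(215+336/3.7,150+265/3.7)):print('collar edge tool',(plane(C,[uv],zc)[0]-o['tool_pos'])@Rm*1000)
# ring by full outer edge points crop: left(150,170) right(328,160) top(238,92)
pts=[(215+x/3.7,150+y/3.7) for x,y in((150,170),(328,160),(238,91),(172,122),(304,115))]
Q=plane(C,pts,.098)[:,:2]*1000
s=np.linalg.lstsq(np.c_[Q,np.ones(5)],(Q**2).sum(1),rcond=None)[0];print('ring',s[:2]/2)
# side: white/grey plug lateral: project well mouth & contact at ledges
fs=np.load('j_side.npz');Cs=cam('side')
for nm,pt in(('mouth',(.562,.0142,.098)),('plug collar ctr',(.562,.0142,.2387-.0933+.05)),('nose',(.562,.0142,.2387-.0933))):
    u=proj(Cs,np.array(pt))[0];print(nm,u,'crop',(u-[170,120])*3.5)
```

```text
0.2655 [ 23.0316983    1.21218721 -26.89866831] [-25.21114487   1.28424727 -26.88146594] [ -1.08972328   1.24821724 -26.89006712]
0.268 [ 23.72244401   1.20633481 -29.39891593] [-23.74561287   1.27723758 -29.38198983] [-1.15844330e-02  1.24178619e+00 -2.93904529e+01]
axis xy world [0.56142427 0.01703621 0.23860955]
collar edge tool [  3.00436877 -18.00763991  30.29485758]
collar edge tool [ 4.09958364 19.30625106 30.30291095]
ring [562.77462288  14.9760032 ]
mouth [256.89773894 227.8414179 ] crop [304.1420863  377.44496267]
plug collar ctr [255.45914845 201.53212298] crop [299.10701957 285.36243044]
nose [256.22427122 215.54377746] crop [301.78494927 334.40322109]
```

The plug's lugs are at ±60° about the image-up axis, so I'll turn 60° clockwise in the air first, then feel over the last part. I'm also correcting y.

```bash
python3 -m inch '[{"x":0,"y":-0.0018,"z":0,"spin":-0.15,"gripper":-1},{"x":0,"y":-0.0018,"z":0,"spin":-0.3,"gripper":-1},{"x":0,"y":-0.0018,"z":-0.005,"spin":-0.45,"gripper":-1},{"x":0,"y":-0.0018,"z":-0.01,"spin":-0.6,"gripper":-1},{"x":0,"y":-0.0018,"z":-0.015,"spin":-0.75,"gripper":-1},{"x":0,"y":-0.0018,"z":-0.02,"spin":-0.9,"gripper":-1},{"x":0,"y":-0.0018,"z":-0.025,"spin":-1.05,"gripper":-1},{"x":0,"y":-0.0018,"z":-0.03,"spin":-1.05,"gripper":-1},{"x":0,"y":-0.0018,"z":-0.03,"spin":-1.05,"gripper":-1},{"x":0,"y":-0.0018,"z":-0.03,"spin":-1.05,"gripper":-1}]'
python3 - <<'E'
from h import *
o=get_obs();print(o['qpos'].round(2),o['tool_pos'],R.from_quat(o['tool_rot']).as_euler('xyz',degrees=True),o['wrist_force'],o['wrist_torque'],o['gripper_width'])
for n in('side','wrist'):
    o=get_obs();p,d=viewer.camera(n);np.savez(f'l_{n}.npz',p=p,d=d,tp=o['tool_pos'],tr=o['tool_rot'])
    if n=='side':p=cv2.resize(p[150:290,190:310],None,fx=4,fy=4,interpolation=2)
    cv2.imwrite(f'pics/l_{n}.png',p[:,:,::-1])
    print(get_obs()['tool_pos'])
E
```

```text
clock: 12.1
tool_pos: [0.5616, 0.0124, 0.2083]
tool_rot: [0.545, 0.839, 0.0, -0.0]
wrist_force: [0.0, 0.1, -1.6]
gripper_width: 0.0132
[ 0.52  0.27 -0.74  1.59  0.18  1.36  0.18] [0.56162921 0.01240337 0.20828619] [ 1.79998235e+02 -3.44592647e-03  1.14011957e+02] [ 0.00169134  0.10123719 -1.64694285] [ 0.00690837 -0.13539361 -0.01060157] 0.013170188651568857
[0.56177726 0.01228357 0.20844926]
[0.56185105 0.012223   0.2084877 ]
```

View pics/l_side.png

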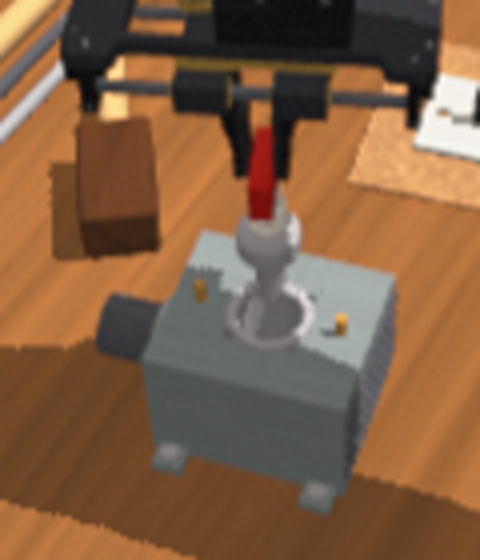

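View pics/l_wrist.png

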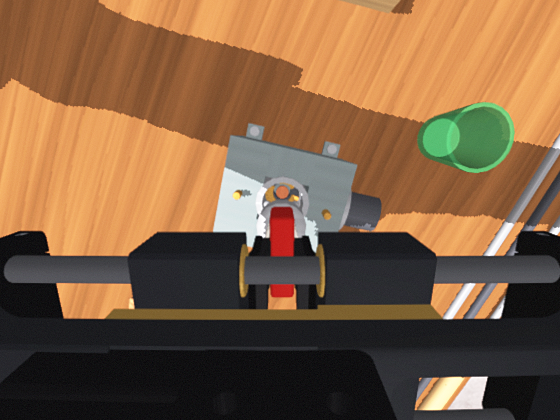

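Run:
```python
from h import *
f=np.load('l_wrist.npz');p=f['p'];o=dict(tool_pos=f['tp'],tool_rot=f['tr']);C=cam('wrist',o);Rm=R.from_quat(o['tool_rot']).as_matrix()
cv2.imwrite('pics/m1.png',cv2.resize(p[150:310,215:350],None,fx=3.7,fy=3.7,interpolation=2)[:,:,::-1])
hsv=cv2.cvtColor(p,cv2.COLOR_RGB2HSV).astype(int)
m=((hsv[...,0]<14)&(hsv[...,1]>110)&(hsv[...,2]>110));m[:180]=0;m[205:]=0;m[:,:268]=0;m[:,298:]=0
c=np.argwhere(m)[:,::-1];q=plane(C,[c.mean(0)],.036)[0];print('contact',len(c),c.mean(0),q*1000,'tool',(q-f['tp'])@Rm*1000)
red=((hsv[...,0]<6)|(hsv[...,0]>174))&(hsv[...,1]>150)&(hsv[...,2]>60)
for v in(225,235,293):
    u=np.where(red[v,255:315])[0]+255;print(v,u.min(),u.max())
    print((plane(C,[[(u.min()+u.max())/2,v]],f['tp'][2]+.0285)[0]-f['tp'])@Rm*1000)
```

```text
contact 132 [281.9469697  192.08333333] [562.33896889  14.40257044  36.        ] tool [  1.72071444   1.31337438 172.44960723]
225 270 293
[ 20.35923094   0.74139711 -28.50119605]
235 270 293
[ 14.59918751   0.74755023 -28.50078265]
293 271 293
[-20.98627173   1.07660764 -28.49812686]
```

View pics/m1.png

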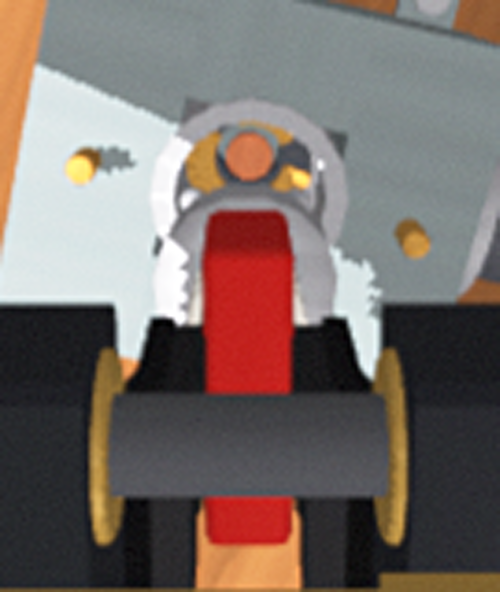

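```bash
python3 -m inch '[{"x":-0.0005,"y":0.002,"z":0,"spin":0,"gripper":-1},{"x":-0.0005,"y":0.002,"z":-0.015,"spin":0,"gripper":-1},{"x":-0.0005,"y":0.002,"z":-0.03,"spin":0,"gripper":-1},{"x":-0.0005,"y":0.002,"z":-0.045,"spin":0,"gripper":-1},{"x":-0.0005,"y":0.002,"z":-0.05,"spin":0,"gripper":-1},{"x":-0.0005,"y":0.002,"z":-0.05,"spin":0,"gripper":-1}]'
python3 - <<'E'
from h import *
o=get_obs();print(o['tool_pos'],o['wrist_force'],o['wrist_torque'])
p,d=viewer.camera('side');p=cv2.resize(p[150:290,190:310],None,fx=4,fy=4,interpolation=2);cv2.imwrite('pics/n_side.png',p[:,:,::-1])
E
python3 -m inch '[{"x":0,"y":0,"z":-0.004,"spin":0,"gripper":-1},{"x":0,"y":0,"z":-0.008,"spin":0,"gripper":-1},{"x":0,"y":0,"z":-0.012,"spin":0,"gripper":-1},{"x":0,"y":0,"z":-0.012,"spin":0,"gripper":-1}]'
python3 - <<'E'
from h import *
o=get_obs();print(o['tool_pos'],o['wrist_force'],o['wrist_torque'])
E
```

```text
clock: 12.8
tool_pos: [0.5605, 0.014, 0.1568]
tool_rot: [0.546, 0.838, -0.0, -0.001]
wrist_force: [0.0, 0.4, -1.7]
gripper_width: 0.0128
[0.56053901 0.01402025 0.15683638] [ 0.00830317  0.41560642 -1.72021336] [-0.0170024  -0.12792674  0.01981894]
clock: 13.25
tool_pos: [0.5609, 0.014, 0.1456]
tool_rot: [0.546, 0.838, -0.0, -0.0]
wrist_force: [-0.6, -0.3, -2.3]
gripper_width: 0.0133
[0.56089175 0.0140027  0.14558198] [-0.63948947 -0.25938723 -2.33365602] [ 0.02584801 -0.1270339   0.00166243]
```

View pics/n_side.png

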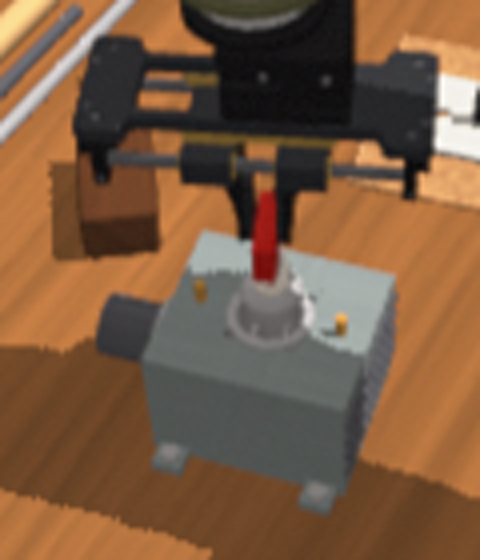

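The collar is inside the well with no contact force. Lowering to the contact and the ledge.

```bash
python3 -m inch '[{"x":0,"y":0,"z":-0.005,"spin":0,"gripper":-1},{"x":0,"y":0,"z":-0.01,"spin":0,"gripper":-1},{"x":0,"y":0,"z":-0.014,"spin":0,"gripper":-1},{"x":0,"y":0,"z":-0.017,"spin":0,"gripper":-1},{"x":0,"y":0,"z":-0.017,"spin":0,"gripper":-1}]'
python3 -m inch '[{"x":0,"y":0,"z":-0.002,"spin":0,"gripper":-1},{"x":0,"y":0,"z":-0.004,"spin":0,"gripper":-1},{"x":0,"y":0,"z":-0.004,"spin":0,"gripper":-1},{"x":0,"y":0,"z":-0.004,"spin":0,"gripper":-1}]'
python3 - <<'E'
from h import *
o=get_obs();print(o['tool_pos'],o['wrist_force'],o['wrist_torque'])
E
```

```text
clock: 13.75
tool_pos: [0.5612, 0.0141, 0.1289]
tool_rot: [0.546, 0.838, -0.0, -0.0]
wrist_force: [0.4, 0.5, -0.1]
gripper_width: 0.0131
clock: 14.15
tool_pos: [0.5619, 0.0141, 0.1261]
tool_rot: [0.546, 0.838, 0.0, 0.001]
wrist_force: [-0.0, -0.7, 6.6]
gripper_width: 0.0135
[0.56187979 0.01411783 0.12610011] [-0.01378096 -0.69040542  6.64394322] [-0.05307824  0.1793314  -0.05690839]
```

Lugs are on the ledge with a light 6.6 N. Turning clockwise under light pressure to feel for the gap.

```bash
cat > s.py <<'E'
from h import *
o=get_obs();print(o['clock'],(o['tool_pos']*1000).round(2),'yaw',R.from_quat(o['tool_rot']).as_euler('xyz',degrees=True).round(2),'F',o['wrist_force'].round(1),'T',o['wrist_torque'].round(2),o['qpos'][6].round(2))
E
python3 -m inch '[{"x":0,"y":0,"z":-0.0005,"spin":-0.06,"gripper":-1},{"x":0,"y":0,"z":-0.0005,"spin":-0.12,"gripper":-1},{"x":0,"y":0,"z":-0.0005,"spin":-0.18,"gripper":-1}]' >/dev/null; python3 s.py
python3 -m inch '[{"x":0,"y":0,"z":0,"spin":-0.05,"gripper":-1},{"x":0,"y":0,"z":0,"spin":-0.1,"gripper":-1}]' >/dev/null; python3 s.py
python3 -m inch '[{"x":0,"y":0,"z":0,"spin":-0.05,"gripper":-1},{"x":0,"y":0,"z":0,"spin":-0.1,"gripper":-1}]' >/dev/null; python3 s.py
```

```text
14.45 [561.85  14.26 125.72] yaw [1.7991e+02 2.0000e-02 1.0333e+02] F [-2.   0.1  5.6] T [0.03 0.33 0.  ] -0.04
14.65 [561.7   14.31 125.37] yaw [179.92   0.    97.62] F [-1.6  0.5  3.9] T [ 0.14  0.09 -0.03] -0.14
14.85 [561.53  14.29 125.02] yaw [ 1.7995e+02 -1.0000e-02  9.1890e+01] F [ 0.3 -0.4  1.9] T [ 0.1  -0.1  -0.05] -0.23
```

Force has fallen to about the spring alone, and the lugs are near the gap direction I saw (lug ≈ 32° mod 120). Pressing down a little to check for the drop.

```bash
python3 -m inch '[{"x":0,"y":0,"z":-0.0015,"spin":0,"gripper":-1},{"x":0,"y":0,"z":-0.0025,"spin":0,"gripper":-1},{"x":0,"y":0,"z":-0.0025,"spin":0,"gripper":-1}]' >/dev/null; python3 s.py
```

```text
15.15 [561.48  14.17 122.3 ] yaw [ 1.7996e+02 -1.0000e-02  9.2070e+01] F [0.5 0.  2.4] T [ 0.1  -0.16 -0.06] -0.23
```

It is dropping through the gaps: z is 2.7 mm lower at only 2.4 N. Following it down.

```bash
python3 -m inch '[{"x":0,"y":0,"z":-0.002,"spin":0,"gripper":-1},{"x":0,"y":0,"z":-0.004,"spin":0,"gripper":-1},{"x":0,"y":0,"z":-0.006,"spin":0,"gripper":-1},{"x":0,"y":0,"z":-0.006,"spin":0,"gripper":-1}]' >/dev/null; python3 s.py
python3 -m inch '[{"x":0,"y":0,"z":-0.0015,"spin":0,"gripper":-1},{"x":0,"y":0,"z":-0.0025,"spin":0,"gripper":-1},{"x":0,"y":0,"z":-0.0025,"spin":0,"gripper":-1}]' >/dev/null; python3 s.py
```

```text
15.55 [561.08  14.08 115.73] yaw [-1.7998e+02 -1.0000e-02  9.2020e+01] F [0.4 0.6 0.7] T [ 0.22 -0.38 -0.08] -0.23
15.85 [561.2   14.07 113.56] yaw [180.    -0.    92.01] F [0.3 0.  3. ] T [ 0.11 -0.3  -0.04] -0.23
```

Origin is now about 19 mm, within the thread's entry range. Pressing 1 mm more and turning clockwise, watching force and torque.

```bash
python3 -m inch '[{"x":0,"y":0,"z":-0.001,"spin":0,"gripper":-1},{"x":0,"y":0,"z":-0.001,"spin":-0.1,"gripper":-1},{"x":0,"y":0,"z":-0.001,"spin":-0.2,"gripper":-1},{"x":0,"y":0,"z":-0.001,"spin":-0.3,"gripper":-1}]' >/dev/null; python3 s.py
python3 -m inch '[{"x":0,"y":0,"z":0,"spin":-0.1,"gripper":-1},{"x":0,"y":0,"z":0,"spin":-0.2,"gripper":-1},{"x":0,"y":0,"z":0,"spin":-0.3,"gripper":-1}]' >/dev/null; python3 s.py
```

```text
16.25 [561.33  13.99 112.74] yaw [179.98   0.    74.58] F [1.  0.5 4.1] T [ 0.1  -0.24 -0.  ] -0.53
16.55 [561.42  13.9  112.78] yaw [179.97  -0.    57.39] F [ 0.7 -0.1  4.4] T [-0.09 -0.36  0.01] -0.81
```

```bash
python3 -m inch '[{"x":0,"y":0,"z":-0.0003,"spin":-0.08,"gripper":-1},{"x":0,"y":0,"z":-0.0005,"spin":-0.16,"gripper":-1},{"x":0,"y":0,"z":-0.0005,"spin":-0.24,"gripper":-1}]' >/dev/null; python3 s.py
python3 -m inch '[{"x":0,"y":0,"z":0,"spin":-0.06,"gripper":-1},{"x":0,"y":0,"z":0,"spin":-0.12,"gripper":-1}]' >/dev/null; python3 s.py
python3 -m inch '[{"x":0,"y":0,"z":0,"spin":-0.06,"gripper":-1},{"x":0,"y":0,"z":0,"spin":-0.12,"gripper":-1}]' >/dev/null; python3 s.py
```

```text
16.85 [561.43  13.83 112.28] yaw [ 1.7996e+02 -1.0000e-02  4.3690e+01] F [ 1.4 -0.4  5.2] T [-0.16 -0.31  0.03] -1.04
17.05 [561.46  13.77 112.32] yaw [ 1.7996e+02 -1.0000e-02  3.6850e+01] F [0.4 0.9 5.3] T [-0.15 -0.25  0.03] -1.16
17.25 [561.47  13.73 112.33] yaw [ 1.7996e+02 -2.0000e-02  2.9970e+01] F [ 1.2 -1.1  4.2] T [-0.17 -0.23 -0.01] -1.27
```

```bash
python3 -m inch '[{"x":0,"y":0,"z":0,"spin":-0.06,"gripper":-1},{"x":0,"y":0,"z":0,"spin":-0.12,"gripper":-1}]' >/dev/null; python3 s.py
python3 -m inch '[{"x":0,"y":0,"z":0,"spin":-0.06,"gripper":-1},{"x":0,"y":0,"z":0,"spin":-0.12,"gripper":-1}]' >/dev/null; python3 s.py
python3 -m inch '[{"x":0,"y":0,"z":0,"spin":-0.05,"gripper":-1},{"x":0,"y":0,"z":0,"spin":-0.08,"gripper":-1}]' >/dev/null; python3 s.py
```

```text
17.45 [561.43  13.68 112.3 ] yaw [ 1.7996e+02 -1.0000e-02  2.3100e+01] F [ 1.  -0.6  5. ] T [-0.15 -0.3  -0.02] -1.39
17.65 [561.45  13.67 112.31] yaw [ 1.7996e+02 -2.0000e-02  1.6220e+01] F [ 0.9 -0.2  5.9] T [-0.21 -0.32  0.04] -1.5
17.85 [561.47  13.7  112.28] yaw [ 1.7996e+02 -3.0000e-02  1.1690e+01] F [ 1.2 -0.5  4.6] T [-0.32 -0.42  0.2 ] -1.58
```

Torque is rising (0.2 Nm) after about 80° of turn, so that is the stop. One small nudge more, below the 0.4 Nm slip.

```bash
python3 -m inch '[{"x":0,"y":0,"z":0,"spin":-0.015,"gripper":-1},{"x":0,"y":0,"z":0,"spin":-0.015,"gripper":-1}]' >/dev/null; python3 s.py
python3 -m inch '[{"x":0,"y":0,"z":0,"spin":-0.015,"gripper":-1},{"x":0,"y":0,"z":0,"spin":-0.015,"gripper":-1}]' >/dev/null; python3 s.py
```

```text
18.05 [561.39  13.85 112.25] yaw [ 1.7997e+02 -2.0000e-02  1.0950e+01] F [ 2.2 -1.8  4. ] T [-0.37 -0.52  0.25] -1.59
18.25 [561.35  13.91 112.24] yaw [ 1.7998e+02 -2.0000e-02  1.0050e+01] F [ 1.4 -0.6  4.8] T [-0.37 -0.55  0.29] -1.61
```

```bash
python3 -m inch '[{"x":0,"y":0,"z":0,"spin":-0.015,"gripper":-1},{"x":0,"y":0,"z":0,"spin":-0.015,"gripper":-1}]' >/dev/null; python3 s.py
python3 -m inch '[{"x":0,"y":0,"z":0,"spin":0,"gripper":-0.45},{"x":0,"y":0,"z":0,"spin":0,"gripper":-0.4},{"x":0,"y":0,"z":0,"spin":0,"gripper":-0.4},{"x":0,"y":0,"z":0,"spin":0,"gripper":-0.4}]'; python3 s.py
python3 -m inch '[{"x":0,"y":0,"z":0.01,"spin":0,"gripper":-0.4},{"x":0,"y":0,"z":0.03,"spin":0,"gripper":-0.4},{"x":0,"y":0,"z":0.07,"spin":0,"gripper":-0.4},{"x":0,"y":0,"z":0.12,"spin":0,"gripper":-0.2},{"x":0,"y":0,"z":0.138,"spin":0,"gripper":0},{"x":0,"y":0,"z":0.138,"spin":0,"gripper":0},{"x":0,"y":0,"z":0.138,"spin":0,"gripper":0}]'
python3 - <<'E'
from h import *
for n in('side','wrist'):
    o=get_obs();p,d=viewer.camera(n);C=cam(n,o);np.savez(f'o_{n}.npz',p=p,d=d,tp=o['tool_pos'],tr=o['tool_rot'])
    P=cloud(C,d);hsv=cv2.cvtColor(p,cv2.COLOR_RGB2HSV).astype(int)
    red=((hsv[...,0]<6)|(hsv[...,0]>174))&(hsv[...,1]>150)&(hsv[...,2]>60)&(np.hypot(P[...,0]-.562,P[...,1]-.014)<.04)
    q=P[red];print(n,len(q),np.percentile(q[:,2],[5,50,75,95]),rect(q[q[:,2]>np.percentile(q[:,2],95)-.006]))
    if n=='side':p=cv2.resize(p[150:290,190:310],None,fx=4,fy=4,interpolation=2)
    cv2.imwrite(f'pics/o_{n}.png',p[:,:,::-1])
E
```

```text
18.45 [561.31  14.01 112.2 ] yaw [ 1.7999e+02 -1.0000e-02  9.1800e+00] F [ 1.7 -1.2  4.2] T [-0.47 -0.59  0.36] -1.62
clock: 18.85
tool_pos: [0.5607, 0.0142, 0.1117]
tool_rot: [0.997, 0.08, -0.001, -0.0]
wrist_force: [-0.3, -0.1, 0.8]
gripper_width: 0.0254
18.85 [560.7   14.24 111.7 ] yaw [-1.7998e+02  7.0000e-02  9.2200e+00] F [-0.3 -0.1  0.8] T [-0.01  0.03 -0.02] -1.62
clock: 19.55
tool_pos: [0.5611, 0.0141, 0.2503]
tool_rot: [0.997, 0.08, 0.0, 0.0]
wrist_force: [-0.2, 0.1, -1.1]
gripper_width: 0.0424
side 192 [0.11642715 0.13327909 0.13920638 0.14075688] ((559.7288208007812, 14.373315811157227), (48.588802337646484, 12.82189655303955), 15.502601623535156)
wrist 636 [0.13699544 0.13892834 0.13942864 0.14021345] ((562.1537475585938, 13.857437133789062), (49.81915283203125, 13.625750541687012), 13.510330200195312)
```

View pics/o_side.png

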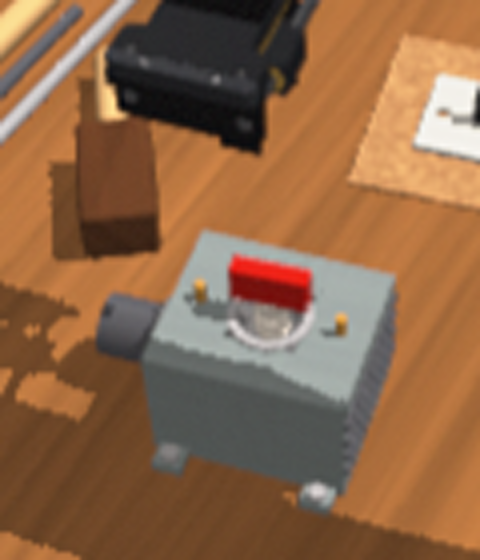

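View pics/o_wrist.png

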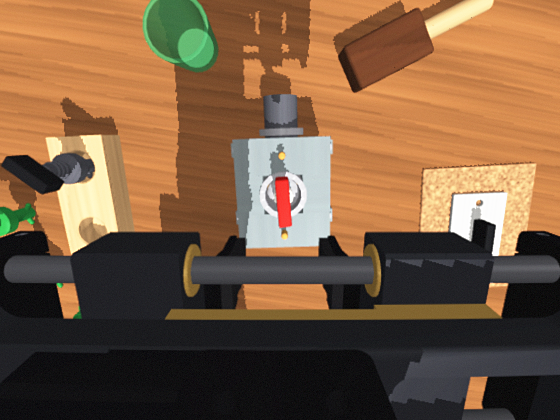

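The plug is down with its grip top at about 0.139–0.140 m raw; with the ~1.8 mm low bias seen on known heights, that is 0.1407 m against 0.1405 m expected at home. The grip angle of 13.5° matches where the stop torque began. I'll wait a second with the arm clear and recheck everything.

```bash
python3 -m inch '[{"x":0,"y":-0.04,"z":0.05,"spin":0,"gripper":0},{"x":-0.02,"y":-0.08,"z":0.05,"spin":0,"gripper":0},{"x":-0.05,"y":-0.12,"z":0.05,"spin":0,"gripper":0},{"x":-0.08,"y":-0.15,"z":0.05,"spin":0,"gripper":0},{"x":-0.1,"y":-0.17,"z":0.05,"spin":0,"gripper":0},{"x":-0.1,"y":-0.17,"z":0.05,"spin":0,"gripper":0},{"x":-0.1,"y":-0.17,"z":0.05,"spin":0,"gripper":0},{"x":-0.1,"y":-0.17,"z":0.05,"spin":0,"gripper":0},{"x":-0.1,"y":-0.17,"z":0.05,"spin":0,"gripper":0},{"x":-0.1,"y":-0.17,"z":0.05,"spin":0,"gripper":0},{"x":-0.1,"y":-0.17,"z":0.05,"spin":0,"gripper":0},{"x":-0.1,"y":-0.17,"z":0.05,"spin":0,"gripper":0}]'
python3 - <<'E'
from h import *
for n in('side','top'):
    p,d=viewer.camera(n);C=cam(n);P=cloud(C,d);hsv=cv2.cvtColor(p,cv2.COLOR_RGB2HSV).astype(int)
    red=((hsv[...,0]<6)|(hsv[...,0]>174))&(hsv[...,1]>150)&(hsv[...,2]>60)&(np.hypot(P[...,0]-.562,P[...,1]-.014)<.04)
    q=P[red];print(n,len(q),np.percentile(q[:,2],[5,50,75,95]) if len(q) else '',rect(q[q[:,2]>np.percentile(q[:,2],95)-.006]) if len(q) else '')
    m=(np.hypot(P[...,0]-.535,P[...,1]+.29)<.09)&(hsv[...,1]<40)&(hsv[...,2]>90)&(P[...,2]<.03)
    print('cover',m.sum(),rect(plane(C,np.argwhere(m)[:,::-1],.01)) if m.sum() else '',np.percentile(P[m][:,2],[5,50,95]) if m.sum() else '')
    cv2.imwrite(f'pics/q_{n}.png',p[:,:,::-1])
E
```

```text
clock: 20.85
tool_pos: [0.4614, -0.1557, 0.3001]
tool_rot: [0.997, 0.081, -0.0, -0.0]
wrist_force: [-1.1, -0.4, 0.6]
gripper_width: 0.0434
side 190 [0.1160578  0.13319555 0.13918147 0.14128153] ((560.0953369140625, 14.550917625427246), (48.79566192626953, 11.685276985168457), 12.397965431213379)
cover 603 ((534.6729125976562, -287.5610046386719), (119.5711441040039, 82.8066635131836), 12.070956230163574) [0.00585182 0.00934248 0.01270839]
top 81 [0.13307343 0.13947029 0.14124338 0.14565633] ((557.8616943359375, 12.211997985839844), (48.75088119506836, 12.293416023254395), 12.626731872558594)
cover 100 ((515.1965942382812, -328.8472595214844), (34.782073974609375, 84.74433898925781), 75.43479919433594) [0.00232191 0.00883382 0.01318532]
```

View pics/q_side.png

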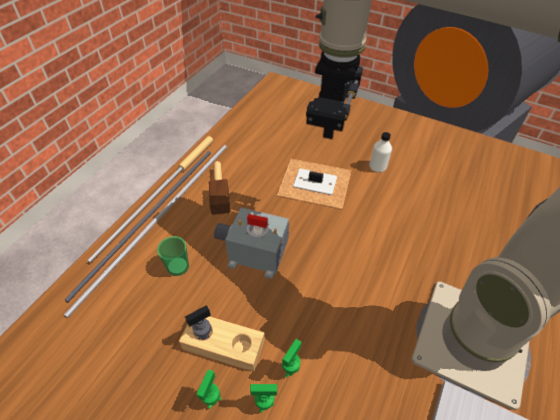

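View pics/q_top.png

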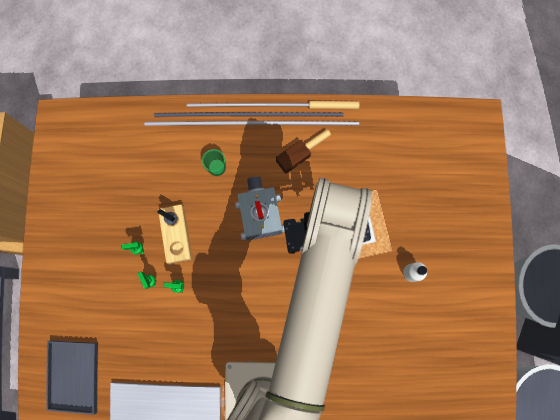

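The side view shows the red grip upright and low in the well at (257,221), unchanged after more than a second, and the cover flat on the pad at (315,180). The old plug, greens, tumbler, mould block and oil are all where they were. Handing in.

```bash
python3 -c "
from cell import sign_off
print(sign_off())"
```

```text
the job is handed in; nothing more can be done
None
```

The cover plate lies flat on the cork pad, and the new igniter plug is screwed home in the well and stays down with the gripper off it. I handed the job in at about 21 s.

- **Cover:** the side camera measured it at 120 × 83 mm, centred about 2 mm from the pad's centre and in line with it. The arm hid most of it in the last top picture, so that measurement was no use. An earlier top picture had shown it well inside the pad.
- **Plug:** the lugs met the ledge at about 7 N and dropped through the gaps as I turned clockwise. About 80° further on the plug met its stop, and I turned it up to 0.36 Nm, below the 0.4 Nm at which the thread slips. The wrist force stayed under 14 N at every reading.
- **Height when let go:** the wrist camera put the grip's top at 0.139 m. Adding the roughly 1.8 mm it had read low on known heights gives 0.1407 m, against 0.1405 m expected at home. It had not moved more than a second later.
- **Disagreement:** at the end of the turn the grip's angle read 12 to 15° by camera, against 9° for the tool. I put this down to a slight twist in the grasp against the stop.
- **Other things:** the old plug, green look-alikes, tumbler, block and bottle were not touched and look unmoved.
- **Refused move:** the first move call was rejected because its rows lacked some fields; nothing moved.

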